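# Index the inspection stage by one hole

### The job

On the round indexing table of the inspection stage, press the spring plunger (the black mushroom button between two upright lugs) down with your fingertips and turn the table to the next hole, in the direction that brings the specimen with the tall square white block under the camera. Let the plunger spring fully up again in that hole, so that the table is locked there, and move clear. Do not handle or lift the specimens, which must stay in their nests, and leave the other things on the bench alone.

Things in the scene. Friction and masses are not known exactly. Their poses are not given: they have to be found in the camera images.
- turntable (a joint): Angle of the round aluminium table (260 mm across, top 56 mm above the bench) about its vertical axis, rad, positive anticlockwise from above. Starts locked at 0; the next hole is at +1.047 or -1.047 (60 degrees), hard stops at +-1.3. Unlocked, it turns with 0.12 N m and stays where it is left; in a hole it has 1 degree of play either way.
- plunger (a joint): How far the spring plunger is pressed down, m: 0 up, 0.013 fully down (3 N starts it, 8 N bottoms it). It rides on the table. Pressed 8 mm, its pin is out of the hole and the table turns. Between holes the pin slides under a fixed ring and keeps the plunger about 7.5 mm down even when let go; it springs up by itself within 2 degrees of the next hole and locks the table.
- plunger_top (a point): Centre of the top face of the plunger's black round head (38 mm across, 8 mm thick), 95 mm from the table's axis, 78 mm above the bench when up; it moves with the plunger and the table. It sits midway between two upright lugs. Closed fingertips go between the lugs, press the head, and turn the table by pushing sideways against a lug.
- lug_ccw (a point): Centre of the top of the aluminium lug fixed to the table beside the plunger, on its anticlockwise side seen from above: 8 mm thick, 36 mm long along the radius, top 96 mm above the bench. The inner faces of the two lugs are 44 mm apart.
- lug_cw (a point): The same point of the other lug, on the plunger's clockwise side.
- table_axis (a point): Point on the table's axis at the height of its top face, 56 mm above the bench. A hub 44 mm across and 6 mm high stands round it.
- camera_spot (a point): Point at table-top height, 95 mm from the axis, straight under the camera; fixed to the stage, opposite the plunger's start. The camera's lower end (38 mm across) is 70 mm above it and its top 127 mm; its post (20 mm thick, 182 mm high) stands 188 mm from the axis on the same radius. The base plate is 300 mm square and 12 mm high, the drum under the table 290 mm across.
- block_specimen: The specimen wanted under the camera: loose steel disc 32 mm across, 8 high, with a white square block 16 x 16 x 24 mm standing on it. Origin: centre of its underside, on the table top. It stands in a ring-shaped nest (35 mm inside, wall 5 mm high) 95 mm from the axis, next to the camera on either side, and rides with the table. Five nests, every 60 degrees; the plunger takes the sixth place.
- dome_specimen: Same carrier disc with a low white dome 11 mm high; in the nest on the other side of the camera. Origin: centre of its underside.
- chip_specimen: Same carrier disc with a flat black square chip; in another nest. Origin: centre of its underside.
- flat_specimen: Same carrier disc with a thin brass disc; in another nest. Origin: centre of its underside.
- lens_cap: Bystander: black lens cap, disc 34 mm across, 16 high, on a near corner of the base plate. Origin: centre of its underside.
- thumb_nut: Bystander: brass thumb nut, 28 mm across, 18 high, on the other near corner of the base plate. Origin: centre of its underside.
- wash_bottle: Bystander: white bottle, 60 mm across, 130 high. Origin: centre of its underside.
- sample_jar: Bystander: amber jar, 52 mm across, 55 high. Origin: centre of its underside.
- driver: Bystander: screwdriver lying on the bench, 170 mm long. Origin: at its middle on the bench.
- chip_tray: Bystander: black divided tray, 100 x 100 x 22 mm. Origin: centre of its underside.
- wafer_box: Bystander: round white wafer box, 110 mm across, 24 high. Origin: centre of its underside.

How it is judged:
By the outcome, as a careful person would: the job done as asked, in the order asked, and still so for the second after the job is handed in, with the robot touching nothing.
It also fails if it takes over 45 s, if anything falls off the work surface, if the arm or the gripper's body presses on something with over 40 N, if the wrist force passes 120 N, or if a joint passes its speed limit or range.

### The arm

A 7-joint arm with a two-finger parallel gripper is mounted at the origin on the work surface. World frame = base frame: x ahead of the robot, y to its left, z up, the work surface at z = 0. Lengths are in m, angles in degrees, forces in N, time in s.
With the tool pointing down it reaches from about 0.425 to 1.025 m from the base axis. Payload 9.4 kg.
Tool frame: the origin (TCP) lies midway between the tips of the shut fingers; the grasp point (between the pads) lies 19 mm behind it (env.hold_point_z is the distance from the TCP to the grasp point, in m); z points along the fingers, y is the direction in which the jaws open and shut (so a half turn about z gives the same grasp; the last joint's range is limited). The gripper opens to 85 mm and grips with 20 to 120 N. Pads are 22 mm wide; open, the fingers measure 114 mm over their backs; the gripper's body (76 mm by 85 mm) begins 54 mm behind the grasp point. The pads swing forward as they close: fully open they stand 13 mm farther back than shut.
Start: joints at [63.043, 34.337, -0.143, 91.639, 0.103, 54.024, -4.572], TCP at [0.278, -0.67, 0.231] pointing down, gripper open.
Joint ranges: [-147.43, 147.43], [-19.82, 112.94], [-74.19, 73.91], [6.32, 146.72], [-59.91, 239.91], [6.04, 106.73], [-150.56, 150.56]. Speed limits (degrees/s): [127.2, 127.2, 172.46, 172.46, 180, 180, 180].

### API

Orientations are given as a 3x3 rotation matrix whose columns are the frame's x, y, z axes.
In Python, from workcell import status, capture, env gives the robot as it stands.
- The arm moves only by the tool servo_tool, never from a script. Its argument "rows" is a list of rows, each a list of 2 entries, a list of its own where there are three numbers: the shift along the tool's x, y, z in cm, then the turn, a rotation vector about the tool's x, y, z in rad. A call has 1 to 12 rows; each row is the pose to reach, as a shift and turn from the pose commanded when the call began, along the tool's axes at that moment; what a row does not reach only later rows make up. A row lasts 1/12 s, in which the tool goes at most 41.7 mm and 7.16 degrees, less where a joint would pass 70% of its speed; a pose out of reach is approached as far as the arm can. A call with a gripper value outside its range is refused whole. "fingers" is the closure, from 0 (fully open) to 1 (shut), set as the call begins (left out, the last holds). The fingers move at their own pace and stop on an object; "newtons" is the grip in N (left out, the last holds). Time passes only in rows, so rows that repeat a pose let the fingers close. It gives the time, the measured TCP pose, the force and the opening at its end, in the units of the state.
- status.observe(): the state, without advancing time (a new reading comes with each control period).
- capture(name): name is "side" or "top" or "wrist"; returns a dict with "image" (480x640x3 uint8, red, green, blue), "z_map" (480x640 float32, m along the optical axis (not along the pixel's ray), 0 where there is no reading), "K" (3x3 intrinsics, pixels), "dist_coeffs" ([k1, k2, p1, p2, k3] as OpenCV has them; the pictures are not rectified), "R" (3x3) and "t" (3): a world point X has camera coordinates R X + t. Camera axes: x right, y down, z forward; pixel columns grow to the right and rows downward; lengths in m; the calibration is good to about 2 mm. A picture is of the moment at which its call begins.
- env.close_job(): hands the job in, once; it reports no verdict.
The state is a dict: "clock": time; "q": joint angles; "dq": joint speeds; "effort": joint torques, N m; "tcp_pos": TCP position; "tool_rot": TCP orientation; "wrist_force": force on the tool from outside, world axes, zero at the start; "ft_torque": the same for the moment, N m; "grip_width": finger opening in m.
Only numpy, scipy, OpenCV 4.12 (cv2) and the standard library are available. Lean on these libraries where they do the work, as an engineer would, in place of code of your own. Each camera call takes 0.05 s, during which the arm holds its last target.

## Working session

There is one attempt and no reset: what is moved stays moved. The work goes in short steps, Python scripts to look and compute and a tool call to move; the robot and the scene stay as the last step left them, time stands still between calls to the robot, and variables do not carry over. Pictures are saved under pics/ and viewed, and the job is handed in when it is done.

Besides the shell and the picture viewer there is one more tool, called after ">>>" by a JSON object that holds its "fn" and its "kwargs". servo_tool: Moves the arm, as the interface text tells. Its arguments: {"type":"object","properties":{"rows":{"type":"array"},"fingers":{"type":"number"},"newtons":{"type":"number"}},"required":["rows"]}

```bash
mkdir -p pics; ls
python3 - <<'E'
from workcell import status,capture,env
import cv2
s=status.observe();print(s)
for n in("top","side"):
    c=capture(n);cv2.imwrite(f"pics/{n}0.png",c["image"][...,::-1]);print(n,c["K"],c["dist_coeffs"],c["R"],c["t"])
E
```

```text
pics
{'clock': 0.0, 'q': array([63.04346666, 34.38348605, -0.14573127, 91.68033463,  0.10189495,
       54.02540063, -4.5701548 ]), 'dq': array([ 0.01970128, -0.02382079,  0.03744342,  0.03040294,  0.00633389,
        0.01953666,  0.08112844]), 'effort': array([-1.90607534e-03, -7.76459956e+01,  1.56437393e+00, -2.58000576e+01,
        1.24645614e-02,  9.37882316e-03,  1.32781406e-05]), 'tcp_pos': array([ 0.27797715, -0.6690781 ,  0.23043367]), 'tool_rot': array([[ 9.23433828e-01,  3.83757032e-01, -7.10315329e-04],
       [ 3.83757669e-01, -9.23432801e-01,  1.38322487e-03],
       [-1.25106201e-04, -1.54990559e-03, -9.99998791e-01]]), 'wrist_force': array([-0.39404404,  0.2201837 ,  0.89432523]), 'ft_torque': array([0.00473126, 0.05362386, 0.04576998]), 'grip_width': 0.08544025236839661}
top [[596.4175044    0.         315.15842943]
 [  0.         596.4175044  243.77983525]
 [  0.           0.           1.        ]] [-0.06241422  0.          0.          0.          0.        ] [[ 0.01203922 -0.99978162 -0.01708099]
 [-0.98419008 -0.00882926 -0.17689527]
 [ 0.17670583  0.01894062 -0.98408145]] [0.03426683 0.53079631 1.46346429]
side [[544.6279627    0.         311.3280459 ]
 [  0.         544.6279627  235.85743585]
 [  0.           0.           1.        ]] [-0.01070218  0.          0.          0.          0.        ] [[ 0.99877821 -0.04553751 -0.01919421]
 [-0.0402562  -0.52446189 -0.85048172]
 [ 0.02866218  0.8502153  -0.52565428]] [-0.50309122  0.11978605  1.35059634]
```

View pics/top0.png

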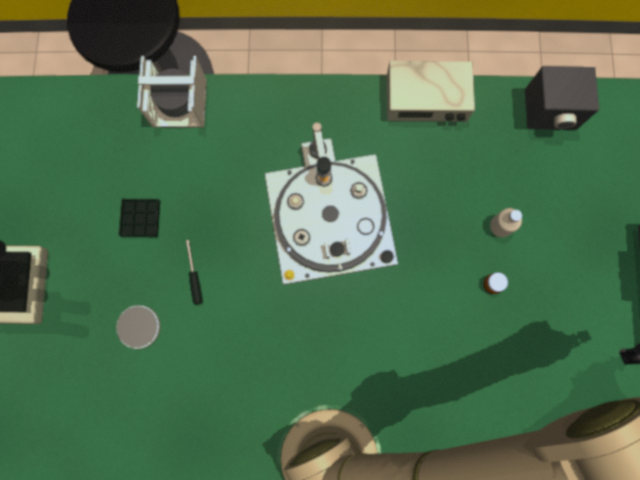

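View pics/side0.png

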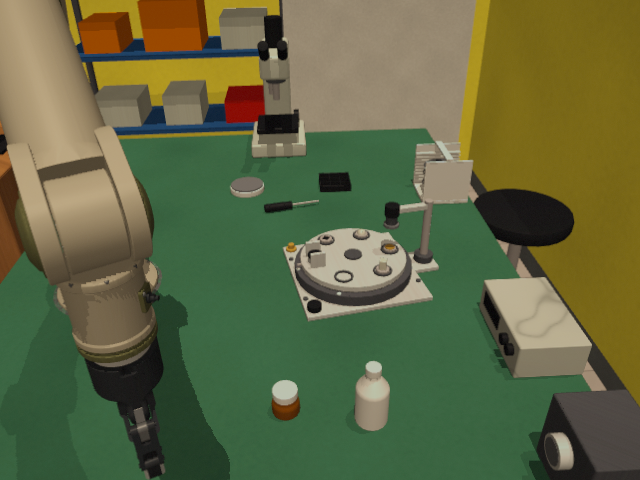

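```bash
cat > h.py <<'E'
from workcell import status,capture,env
import cv2,numpy as np
def w(c,u,v,z):
    p=cv2.undistortPoints(np.array([[[u,v]]],float),c["K"],np.array(c["dist_coeffs"]))[0,0]
    d=c["R"].T@np.array([p[0],p[1],1]);o=-c["R"].T@c["t"]
    return o+d*(z-o[2])/d[2]
def px(c,X):
    return cv2.projectPoints(np.array(X,float).reshape(-1,1,3),cv2.Rodrigues(c["R"])[0],c["t"],c["K"],np.array(c["dist_coeffs"]))[0][:,0]
E
python3 - <<'E'
from h import *
c=capture("top");i=c["image"][120:295,255:410,::-1]
a=cv2.resize(i,None,fx=3.4,fy=3.4,interpolation=cv2.INTER_CUBIC);cv2.imwrite("pics/t1.png",a)
c=capture("side");i=c["image"][190:320,275:445,::-1]
a=cv2.resize(i,None,fx=4.5,fy=4.5,interpolation=cv2.INTER_CUBIC);cv2.imwrite("pics/s1.png",a)
E
```

```text
(no output)
```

View pics/t1.png

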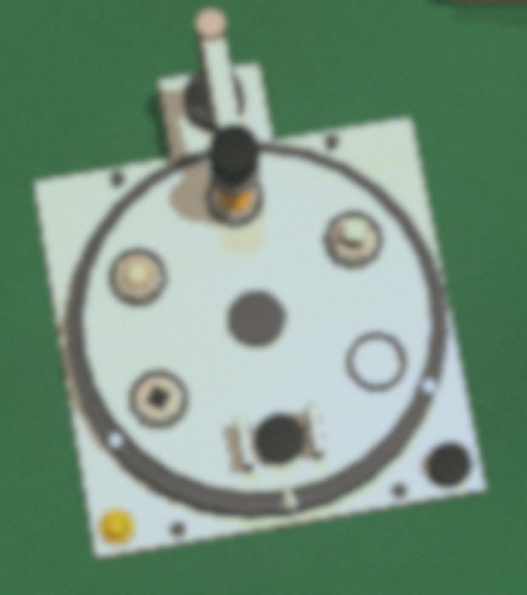

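View pics/s1.png

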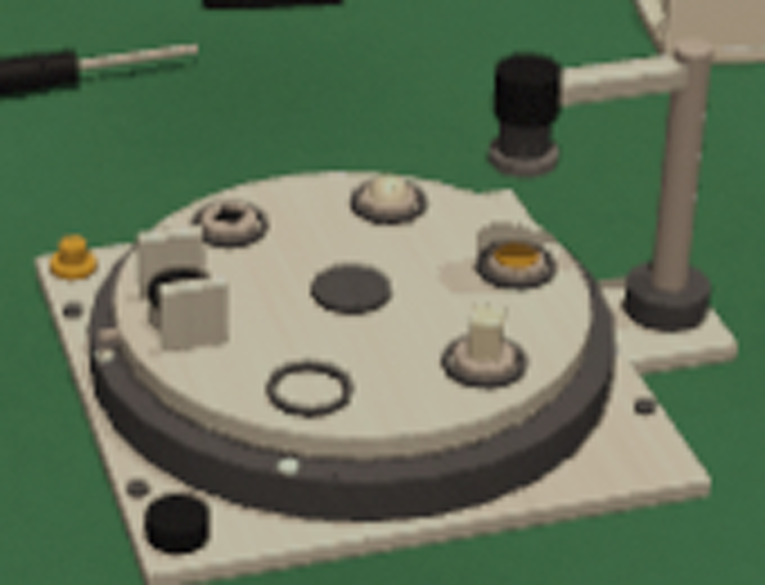

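Run:
```python
from h import *
c=capture("top");f=lambda u,v,z:w(c,255+(u+.5)/3.4-.5,120+(v+.5)/3.4-.5,z)
pts=dict(hub=(257,319,.062),pl=(279,439,.078),block=(353,236,.07),dome=(137,275,.066),chip=(158,398,.064),empty=(376,361,.06),brass=(236,203,.064))
P={k:f(*v) for k,v in pts.items()}
for k,v in P.items(): d=v-P["hub"];print(k,v.round(4),np.hypot(*d[:2]).round(4),np.degrees(np.arctan2(d[1],d[0])).round(1))
# depth check
for k in("hub","pl"):
    u,v=px(c,P[k])[0];z=c["z_map"][int(round(v)),int(round(u))]
    pc=(np.array([*cv2.undistortPoints(np.array([[[u,v]]]),c["K"],np.array(c["dist_coeffs"]))[0,0],1]))*z
    print(k,"depth",c["R"].T@(pc-c["t"]))
s=capture("side")
print([ (px(s,P[k])[0]-[275,190])*4.5 for k in("hub","pl","block")])
```

```text
hub [0.6061 0.0023 0.062 ] 0.0 0.0
pl [ 0.5129 -0.0143  0.078 ] 0.0947 -169.9
block [ 0.6684 -0.0687  0.07  ] 0.0945 -48.8
dome [0.6382 0.0922 0.066 ] 0.0954 70.4
chip [0.5452 0.075  0.064 ] 0.0948 130.0
empty [ 0.5754 -0.0862  0.06  ] 0.0938 -109.2
brass [0.695  0.0188 0.064 ] 0.0904 10.5
hub depth [0.60545487 0.00235393 0.06486879]
pl depth [ 0.5130407  -0.0142778   0.07710084]
[array([348.54294774, 282.27772596]), array([179.01799485, 281.59410874]), array([483.1080844 , 339.78742166])]
```

```bash
cat >> h.py <<'E'
from scipy.spatial.transform import Rotation as Rn
AX=np.array([.606,.0023])
def pose(th,z,r=.095,yaw=None,off=0.):
    """th: deg angle about table axis of plunger place; tool x along tangential cw (th-90), i.e. y = outward reversed"""
    a=np.radians(th);rad=np.array([np.cos(a),np.sin(a)]);tan=np.array([-rad[1],rad[0]])
    p=AX+r*rad+off*tan
    y=-rad; x=-tan
    Rm=np.array([[x[0],y[0],0],[x[1],y[1],0],[0,0,-1]])
    return np.array([*p,z]),Rm
def go(p,Rm,s=None):
    s=s or status.observe();R0=s["tool_rot"]
    sh=R0.T@(p-s["tcp_pos"])*100;rv=Rn.from_matrix(R0.T@Rm).as_rotvec()
    return [[float(round(v,2)) for v in sh],[float(round(v,3)) for v in rv]]
E
python3 - <<'E'
from h import *
p,R=pose(-170,.2);print(p,R,go(p,R))
E
```

```text
[ 0.51244326 -0.01419658  0.2       ] [[-0.17364818  0.98480775  0.        ]
 [ 0.98480775  0.17364818  0.        ]
 [ 0.          0.         -1.        ]] [[46.78, -51.51, 3.12], [-0.0, -0.0, -1.352]]
```

>>> {"fn": "servo_tool", "kwargs": {"rows": [[[1,-1.1,0],[0,0,-0.03]],[[3,-3.3,0],[0,0,-0.09]],[[5,-5.5,0],[0,0,-0.15]],[[7,-7.7,0],[0,0,-0.21]],[[9,-9.9,0],[0,0,-0.27]],[[11,-12.1,0],[0,0,-0.33]],[[13,-14.3,0],[0,0,-0.39]],[[15,-16.5,0],[0,0,-0.45]],[[17,-18.7,0],[0,0,-0.51]],[[19,-20.9,0],[0,0,-0.57]],[[21,-23.1,0],[0,0,-0.63]],[[23,-25.3,0],[0,0,-0.69]]], "fingers": 1, "newtons": 40}}

```text
clock: 1.3
tcp_pos: [0.3938, -0.3463, 0.2315]
tool_rot: [[0.465, 0.885, 0.0], [0.885, -0.465, -0.0], [-0.0, 0.0, -1.0]]
wrist_force: [-0.3, -0.7, 0.6]
grip_width: -0.0
```

Run:
```python
from h import *
s=status.observe();print(s["clock"],s["q"],s["tcp_pos"],s["wrist_force"],s["grip_width"]);p,R=pose(-170,.2);print(go(p,R))
```

```text
1.3 [ 45.07743499  21.13297326 -13.25969255 117.21905672   7.06206811
  42.35786816  -0.290113  ] [ 0.39375225 -0.3463059   0.23147295] [-0.30676428 -0.65995852  0.55183635] -2.5926145914776578e-05
[[34.92, -4.96, 3.14], [0.0, 0.0, -0.659]]
```

>>> {"fn": "servo_tool", "kwargs": {"rows": [[[2.9,-0.4,0.3],[0,0,-0.055]],[[5.8,-0.8,0.5],[0,0,-0.11]],[[8.7,-1.2,0.8],[0,0,-0.165]],[[11.6,-1.6,1.0],[0,0,-0.22]],[[14.5,-2.0,1.3],[0,0,-0.275]],[[17.4,-2.5,1.6],[0,0,-0.33]],[[20.3,-2.9,1.8],[0,0,-0.385]],[[23.2,-3.3,2.1],[0,0,-0.44]],[[26.1,-3.7,2.3],[0,0,-0.495]],[[29.0,-4.1,2.6],[0,0,-0.55]],[[32.0,-4.5,2.9],[0,0,-0.605]],[[34.9,-4.96,3.1],[0,0,-0.659]]]}}

```text
clock: 2.3
tcp_pos: [0.5135, -0.0146, 0.2002]
tool_rot: [[-0.174, 0.985, 0.0], [0.985, 0.174, -0.0], [-0.0, 0.0, -1.0]]
wrist_force: [1.2, -0.1, 0.6]
grip_width: -0.0001
```

Run:
```python
from h import *
s=status.observe();print(s["clock"],s["q"],s["tcp_pos"],s["wrist_force"],s["grip_width"]);p,R=pose(-170,.11);print(go(p,R))
for n in("wrist","side"):
    c=capture(n);i=c["image"][...,::-1]
    if n=="side": i=cv2.resize(i[150:330,240:450],None,fx=3.5,fy=3.5)
    cv2.imwrite(f"pics/{n}2.png",i)
```

```text
2.3 [ 13.69302355  24.07410438 -24.90000558 119.83923993  15.79249687
  39.15459148 -11.63873447] [ 0.51345102 -0.01455456  0.20019897] [ 1.15709689 -0.11617691  0.56624196] -0.00012036716736613683
[[0.05, -0.1, 9.02], [0.0, 0.0, 0.0]]
```

View pics/wrist2.png

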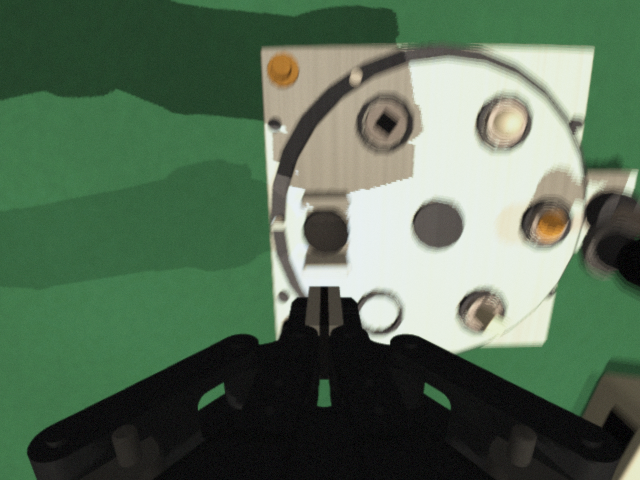

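View pics/side2.png

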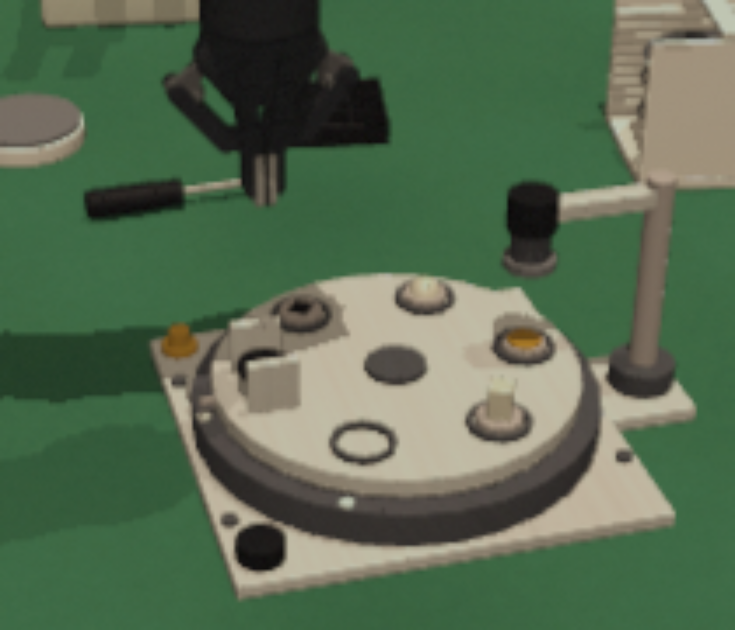

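Run:
```python
from h import *
c=capture("wrist")
for u,v,z in((438,224,.062),(326,231,.078),(326,196,.096),(326,264,.096)):print(w(c,u,v,z).round(4), "tcp in px",px(c,status.observe()["tcp_pos"]))
i=c["image"][170:350,250:420,::-1];cv2.imwrite("pics/w3.png",cv2.resize(i,None,fx=3.3,fy=3.3,interpolation=2))
```

```text
[0.6065 0.0127 0.062 ] tcp in px [[322.05543061 312.83607979]]
[ 0.5149 -0.0059  0.078 ] tcp in px [[322.05543061 312.83607979]]
[0.5093 0.0238 0.096 ] tcp in px [[322.05543061 312.83607979]]
[ 0.5185 -0.0267  0.096 ] tcp in px [[322.05543061 312.83607979]]
```

View pics/w3.png

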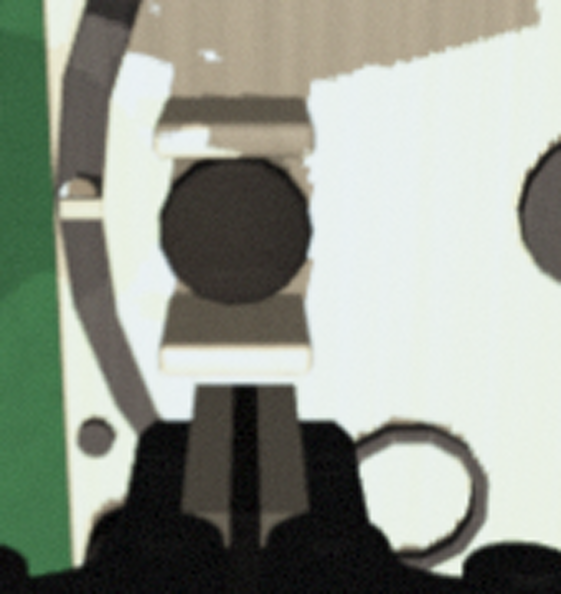

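Run:
```python
from h import *
s=capture("side");t=capture("top");c=capture("wrist");tcp=status.observe()
print(tcp["tcp_pos"],tcp["dq"].round(2))
f=lambda u,v:(275+(u+.5)/4.5-.5,190+(v+.5)/4.5-.5)
print("side hub",w(s,*f(351,289),.062),"block top",w(s,*f(487,322),.088))
print("wrist hub",w(c,438,224,.062))
R=tcp["tool_rot"]
for dx in(-.011,0,.011):print(dx,px(c,tcp["tcp_pos"]+R@[dx,0,0])[0],px(s,tcp["tcp_pos"]+R@[dx,0,0])[0],px(t,tcp["tcp_pos"]+R@[dx,0,0])[0])
print("cam", (-c["R"].T@c["t"]), c["R"][2])
def dep(c,u,v):
    z=c["z_map"][v,u];q=np.array([*cv2.undistortPoints(np.array([[[u,v]]],float),c["K"],np.array(c["dist_coeffs"]))[0,0],1])*z
    return c["R"].T@(q-c["t"])
print(dep(c,438,224),dep(c,326,231),dep(c,324,290))
cv2.imwrite("pics/s4.png",cv2.resize(s["image"][190:320,275:445,::-1],None,fx=4.5,fy=4.5,interpolation=2))
cv2.imwrite("pics/s5.png",cv2.resize(s["image"][150:230,270:350,::-1],None,fx=7,fy=7,interpolation=2))
cv2.imwrite("pics/t5.png",cv2.resize(t["image"][180:290,270:400,::-1],None,fx=5,fy=5,interpolation=2))
```

```text
[ 0.51254608 -0.01714476  0.20020879] [ 0.59 -0.24  0.13  0.19 -0.03 -0.05 -0.02]
side hub [ 0.60596913 -0.00256311  0.062     ] block top [ 0.66728653 -0.07701305  0.088     ]
wrist hub [0.60423678 0.00595277 0.062     ]
-0.011 [324.89844332 330.80289173] [314.90558409 210.9572546 ] [343.73525817 239.09881635]
0 [324.9411655  309.26272072] [313.84960358 208.68984084] [338.96487578 239.86281424]
0.011 [324.98519544 286.76682316] [312.8090626  206.45559343] [334.19308464 240.6270386 ]
cam [0.49991569 0.05431472 0.34153608] [ 0.04602629 -0.27561035 -0.96016692]
[0.60505468 0.0055736  0.05980838] [ 0.51273433 -0.01224379  0.07665097] [ 0.50998458 -0.0047751   0.20731768]
```

View pics/s5.png

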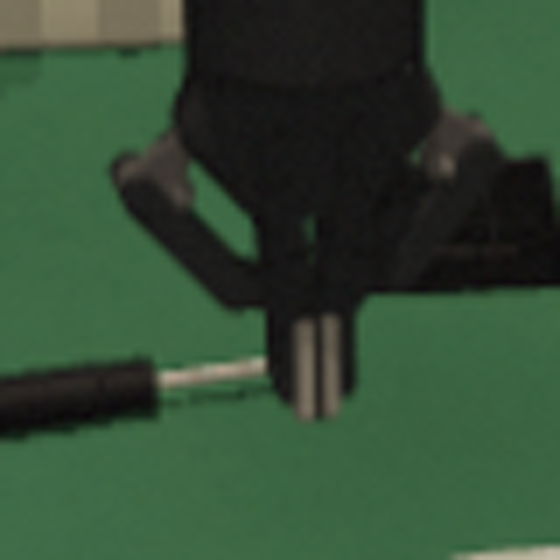

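View pics/t5.png

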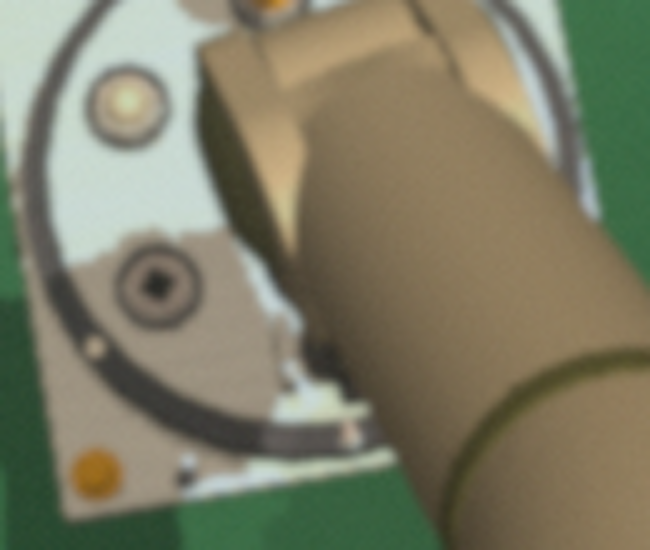

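>>> {"fn": "servo_tool", "kwargs": {"rows": [[[0,0,4],[0,0,0]],[[0,0,4],[0,0,0]],[[0,0,4],[0,0,0]],[[0,0,4],[0,0,0]],[[0,0,4],[0,0,0]],[[0,0,4],[0,0,0]]]}}

```text
clock: 3.1
tcp_pos: [0.5135, -0.0162, 0.1615]
tool_rot: [[-0.171, 0.985, 0.002], [0.985, 0.171, -0.0], [-0.001, 0.002, -1.0]]
wrist_force: [-0.1, 0.6, 0.2]
grip_width: -0.0003
```

Run:
```python
from h import *
c=capture("wrist");s=status.observe();print(s["clock"],s["tcp_pos"],s["dq"].round(2));np.savez("w6.npz",**{k:c[k] for k in c})
cv2.imwrite("pics/w6.png",c["image"][...,::-1])
c=capture("side");np.savez("s6.npz",**{k:c[k] for k in c})
cv2.imwrite("pics/s6.png",cv2.resize(c["image"][190:310,285:415,::-1],None,fx=6,fy=6,interpolation=2))
print(status.observe()["tcp_pos"])
```

```text
3.15 [ 0.51344257 -0.01618128  0.16140769] [-0.2   0.25  0.2   0.14  0.16 -0.19 -0.09]
[ 0.51338353 -0.01614881  0.16124181]
```

View pics/w6.png

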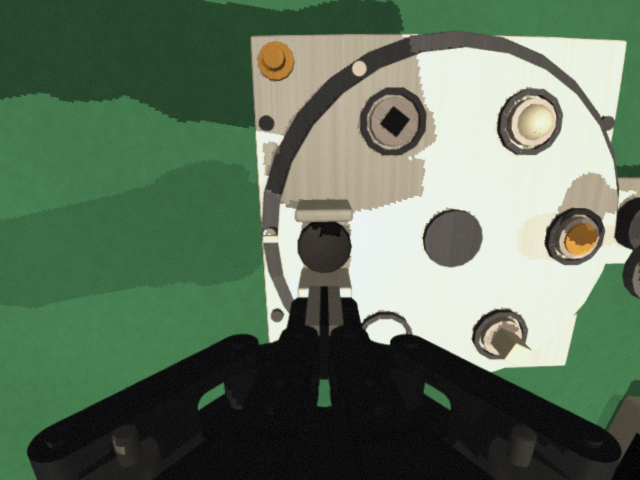

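View pics/s6.png

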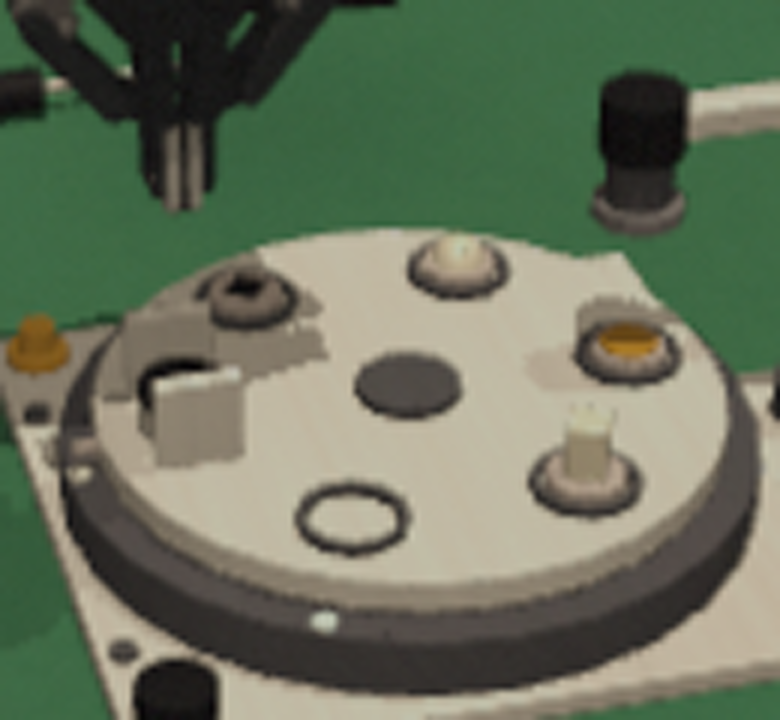

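Run:
```python
from h import *
c=dict(np.load("w6.npz"));s=dict(np.load("s6.npz"))
for n,u,v,z in(("hub",453,238,.062),("pl",325,246,.078),("chip",393,121,.064),("brass",574,236,.061)):print(n,w(c,u,v,z).round(4))
f=lambda u,v:(285+(u+.5)/6-.5,190+(v+.5)/6-.5)
for n,u,v,z in(("hub",409,382,.062),("empty",353,517,.061),("lugccw top",198,388,.096)):print("side",n,w(s,*f(u,v),z).round(4))
```

```text
hub [0.6046 0.0048 0.062 ]
pl [ 0.513  -0.0123  0.078 ]
chip [0.5431 0.0757 0.064 ]
brass [0.6958 0.0219 0.061 ]
side hub [ 0.6066 -0.      0.062 ]
side empty [ 0.575  -0.0904  0.061 ]
side lugccw top [ 0.518 -0.049  0.096]
```

Run:
```python
from h import *
p,R=pose(-170,.083);print(p,go(p,R))
```

```text
[ 0.51244326 -0.01419658  0.083     ] [[0.21, -0.07, 7.82], [0.002, 0.0, -0.003]]
```

>>> {"fn": "servo_tool", "kwargs": {"rows": [[[0.1,0,1],[0,0,0]],[[0.1,0,2],[0,0,0]],[[0.1,0,3],[0,0,0]],[[0.1,0,4],[0,0,0]],[[0.1,0,5],[0,0,0]],[[0.1,0,5.8],[0,0,0]],[[0.1,0,6.6],[0,0,0]],[[0.1,0,7.2],[0,0,0]],[[0.1,0,7.6],[0,0,0]],[[0.1,0,7.6],[0,0,0]],[[0.1,0,7.6],[0,0,0]],[[0.1,0,7.6],[0,0,0]]]}}

```text
clock: 4.2
tcp_pos: [0.513, -0.015, 0.0846]
tool_rot: [[-0.171, 0.985, 0.0], [0.985, 0.171, -0.0], [-0.0, 0.0, -1.0]]
wrist_force: [-0.3, -0.1, 0.0]
grip_width: 0.0001
```

Run:
```python
from h import *
c=capture("wrist");s=status.observe();print(s["clock"],s["tcp_pos"],s["dq"].round(2),s["wrist_force"])
cv2.imwrite("pics/w7.png",c["image"][...,::-1])
c=capture("side")
cv2.imwrite("pics/s7.png",cv2.resize(c["image"][190:290,275:385,::-1],None,fx=6,fy=6,interpolation=2))
p,R=pose(-170,.078);print(p,go(p,R))
```

```text
4.25 [ 0.5130455  -0.01499447  0.08465089] [-0.01 -0.1  -0.06  0.    0.02 -0.09 -0.07] [-0.46982872 -0.06005239 -1.11161926]
[ 0.51244326 -0.01419658  0.078     ] [[0.1, -0.05, 0.67], [0.001, 0.0, -0.003]]
```

View pics/w7.png

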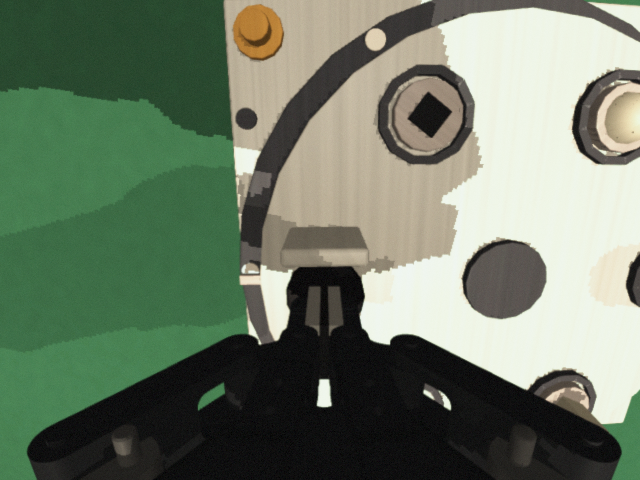

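View pics/s7.png

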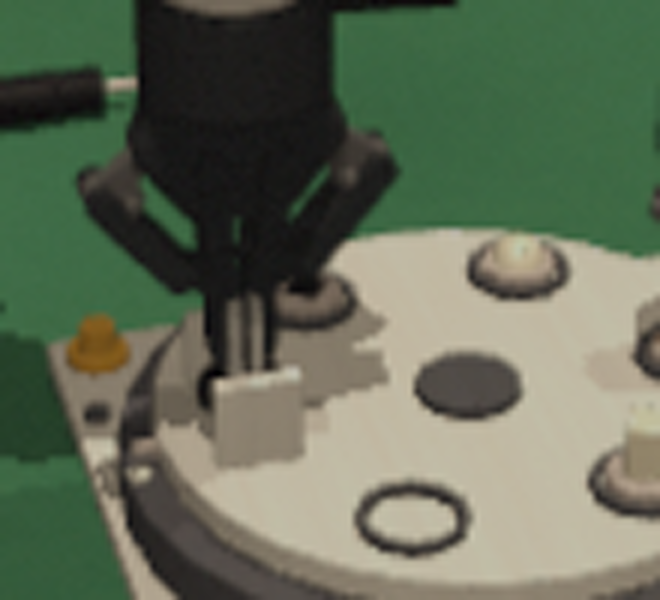

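Closed fingertips stand between the lugs, just above the head. Now I press.

>>> {"fn": "servo_tool", "kwargs": {"rows": [[[0,0,0.3],[0,0,0]],[[0,0,0.6],[0,0,0]],[[0,0,0.8],[0,0,0]],[[0,0,1.0],[0,0,0]],[[0,0,1.2],[0,0,0]],[[0,0,1.4],[0,0,0]],[[0,0,1.6],[0,0,0]],[[0,0,1.7],[0,0,0]],[[0,0,1.7],[0,0,0]],[[0,0,1.7],[0,0,0]]]}}

```text
clock: 5.13
tcp_pos: [0.513, -0.0151, 0.0673]
tool_rot: [[-0.171, 0.985, 0.0], [0.985, 0.171, -0.0], [-0.0, 0.0, -1.0]]
wrist_force: [-0.0, -0.7, 6.2]
grip_width: 0.0002
```

Run:
```python
from h import *
s=status.observe();print(s["clock"],s["tcp_pos"],s["dq"].round(2),s["wrist_force"])
c=capture("side")
cv2.imwrite("pics/s8.png",cv2.resize(c["image"][190:290,275:385,::-1],None,fx=6,fy=6,interpolation=2))
```

```text
5.1333 [ 0.51302856 -0.01508476  0.06728782] [ 0.05 -0.11 -0.    0.05 -0.07 -0.02  0.08] [-0.03047267 -0.69379977  6.19452631]
```

>>> {"fn": "servo_tool", "kwargs": {"rows": [[[0,0,0.15],[0,0,0]],[[0,0,0.15],[0,0,0]],[[-0.5,0.01,0.15],[0,0,-0.052]],[[-0.99,0.05,0.15],[0,0,-0.105]],[[-1.49,0.12,0.15],[0,0,-0.157]],[[-1.98,0.21,0.15],[0,0,-0.209]],[[-2.46,0.32,0.15],[0,0,-0.262]],[[-2.94,0.46,0.15],[0,0,-0.314]],[[-3.4,0.63,0.15],[0,0,-0.367]],[[-3.86,0.82,0.15],[0,0,-0.419]],[[-4.31,1.04,0.15],[0,0,-0.471]],[[-4.75,1.27,0.15],[0,0,-0.524]]]}}

```text
clock: 6.18
tcp_pos: [0.534, -0.0591, 0.066]
tool_rot: [[-0.644, 0.765, 0.001], [0.765, 0.644, 0.001], [-0.0, 0.001, -1.0]]
wrist_force: [0.4, 2.2, 6.6]
grip_width: -0.0001
```

Run:
```python
from h import *
s=status.observe();print(s["clock"],s["tcp_pos"],s["dq"].round(2),s["wrist_force"])
d=s["tcp_pos"][:2]-AX;print(np.hypot(*d),np.degrees(np.arctan2(d[1],d[0])),np.degrees(np.arctan2(-s["tool_rot"][1,1],-s["tool_rot"][0,1])))
c=capture("side")
cv2.imwrite("pics/s9.png",cv2.resize(c["image"][180:320,275:445,::-1],None,fx=4.2,fy=4.2,interpolation=2))
c=capture("wrist")
cv2.imwrite("pics/w9.png",c["image"][...,::-1])
```

```text
6.1833 [ 0.53395563 -0.05906192  0.06600282] [ 12.77   3.7  -12.09  -5.96   9.75   8.2   32.28] [0.41114089 2.15283607 6.59141772]
0.09463443454983321 -139.57816478243225 -139.9363468545047
```

View pics/s9.png

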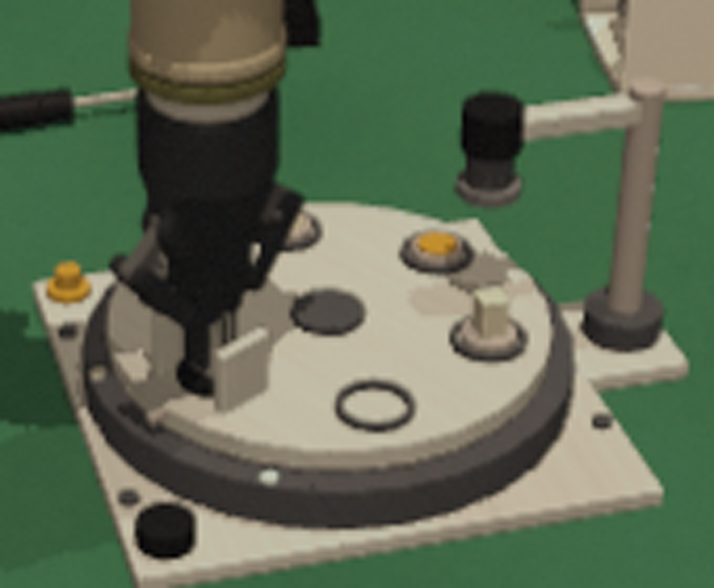

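View pics/w9.png

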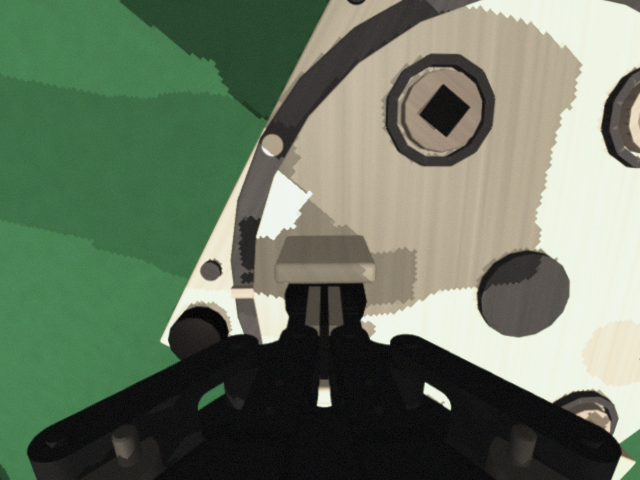

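>>> {"fn": "servo_tool", "kwargs": {"rows": [[[-0.5,0.01,0],[0,0,-0.052]],[[-0.99,0.05,0],[0,0,-0.105]],[[-1.49,0.12,0],[0,0,-0.157]],[[-1.98,0.21,0],[0,0,-0.209]],[[-2.46,0.32,0],[0,0,-0.262]],[[-2.94,0.46,0],[0,0,-0.314]],[[-3.25,0.57,0],[0,0,-0.349]],[[-3.25,0.57,0],[0,0,-0.349]],[[-3.25,0.57,-0.8],[0,0,-0.349]],[[-3.25,0.57,-1.7],[0,0,-0.349]],[[-3.25,0.57,-1.7],[0,0,-0.349]],[[-3.25,0.57,-1.7],[0,0,-0.349]]]}}

```text
clock: 7.28
tcp_pos: [0.5585, -0.0811, 0.0832]
tool_rot: [[-0.865, 0.502, 0.0], [0.502, 0.865, -0.0], [-0.0, -0.0, -1.0]]
wrist_force: [-0.8, -0.3, 0.0]
grip_width: 0.0001
```

```bash
cat > st.py <<'E'
from h import *
import sys
k=sys.argv[1]
s=status.observe();print(s["clock"],s["tcp_pos"],s["dq"].round(2),s["wrist_force"],s["q"].round(0))
d=s["tcp_pos"][:2]-AX;print(np.hypot(*d),np.degrees(np.arctan2(d[1],d[0])),np.degrees(np.arctan2(-s["tool_rot"][1,1],-s["tool_rot"][0,1])))
c=capture("side")
cv2.imwrite(f"pics/s{k}.png",cv2.resize(c["image"][180:320,275:445,::-1],None,fx=4.2,fy=4.2,interpolation=2))
c=capture("wrist")
cv2.imwrite(f"pics/w{k}.png",c["image"][...,::-1])
E
python3 st.py 10
```

```text
7.2833 [ 0.55850061 -0.08112658  0.08323112] [-0.26  0.69  0.65  0.34  0.4  -0.51 -0.23] [-0.81282441 -0.31733521  0.04967719] [ 25.  39. -33. 118.  38.  34.  25.]
0.09600096594987426 -119.65526615157648 -120.1434773037884
```

View pics/s10.png

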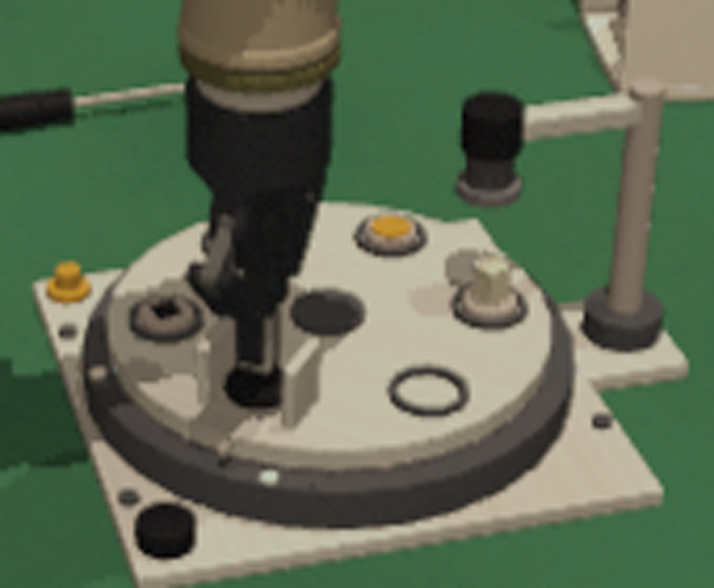

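View pics/w10.png

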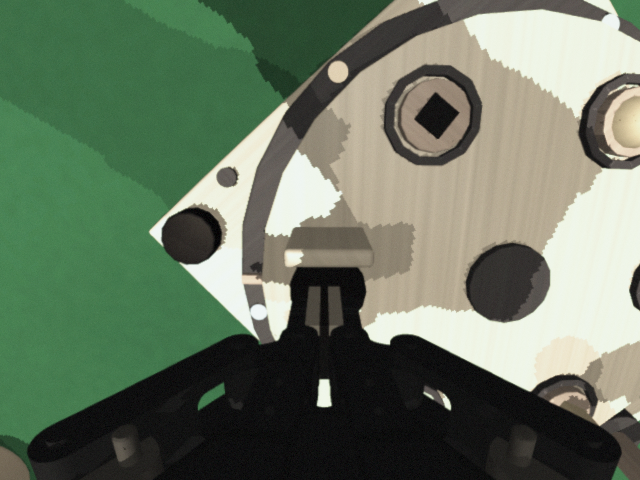

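>>> {"fn": "servo_tool", "kwargs": {"rows": [[[-0.33,0.01,0],[0,0,-0.035]],[[-0.67,0.02,0],[0,0,-0.07]],[[-1.0,0.05,0],[0,0,-0.105]],[[-1.17,0.07,0],[0,0,-0.122]],[[-1.34,0.09,0],[0,0,-0.14]],[[-1.5,0.12,0],[0,0,-0.157]],[[-1.67,0.15,0],[0,0,-0.175]],[[-1.83,0.18,0],[0,0,-0.192]],[[-2.0,0.21,0],[0,0,-0.209]],[[-2.16,0.25,0],[0,0,-0.227]],[[-2.16,0.25,0],[0,0,-0.227]],[[-2.16,0.25,0],[0,0,-0.227]]]}}

```text
clock: 8.38
tcp_pos: [0.5799, -0.0896, 0.083]
tool_rot: [[-0.956, 0.295, 0.002], [0.295, 0.956, 0.0], [-0.002, 0.001, -1.0]]
wrist_force: [-0.9, 0.7, -0.4]
grip_width: 0.0002
```

```bash
python3 st.py 11
```

```text
8.3833 [ 0.57992881 -0.08963609  0.08302715] [-0.06 -0.22  0.01  0.01 -0.04 -0.15 -0.31] [-0.89182359  0.7325805  -0.42460589] [ 28.  41. -37. 115.  41.  37.  37.]
0.0955612462086523 -105.83224796508094 -107.13085490024983
```

View pics/s11.png

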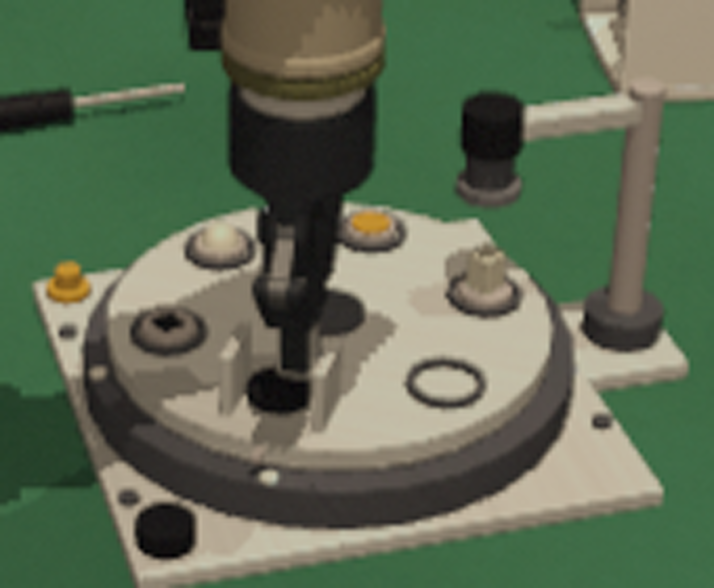

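View pics/w11.png

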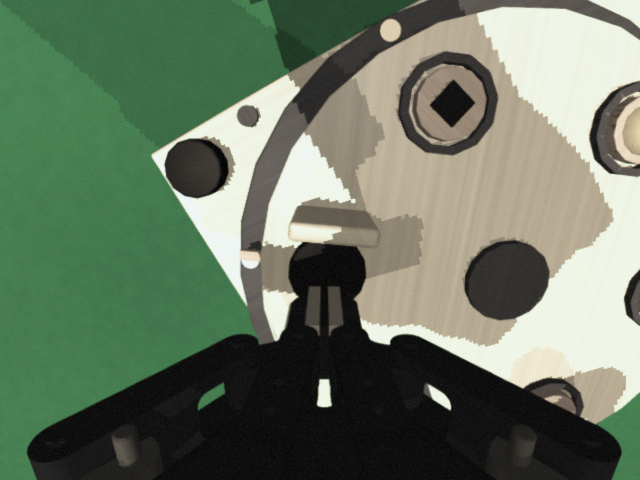

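>>> {"fn": "servo_tool", "kwargs": {"rows": [[[-0.1,0,0],[0,0,-0.02]],[[-0.2,0.01,0],[0,0,-0.03]],[[-0.3,0.01,0],[0,0,-0.04]],[[-0.4,0.02,0],[0,0,-0.05]],[[-0.4,0.02,0],[0,0,-0.05]],[[-0.4,0.02,0],[0,0,-0.05]]]}}

```text
clock: 8.98
tcp_pos: [0.5827, -0.0906, 0.0828]
tool_rot: [[-0.969, 0.246, 0.0], [0.246, 0.969, 0.0], [-0.0, 0.0, -1.0]]
wrist_force: [-0.7, -0.1, 0.0]
grip_width: 0.0003
```

```bash
python3 st.py 12
```

```text
8.9833 [ 0.58270617 -0.09061777  0.08276081] [-0.1  -0.03  0.06  0.17 -0.12  0.09 -0.24] [-0.72059961 -0.137225    0.03654955] [ 28.  41. -38. 115.  41.  38.  39.]
0.09579308549485324 -104.07360527309585 -104.26147696722725
```

View pics/s12.png

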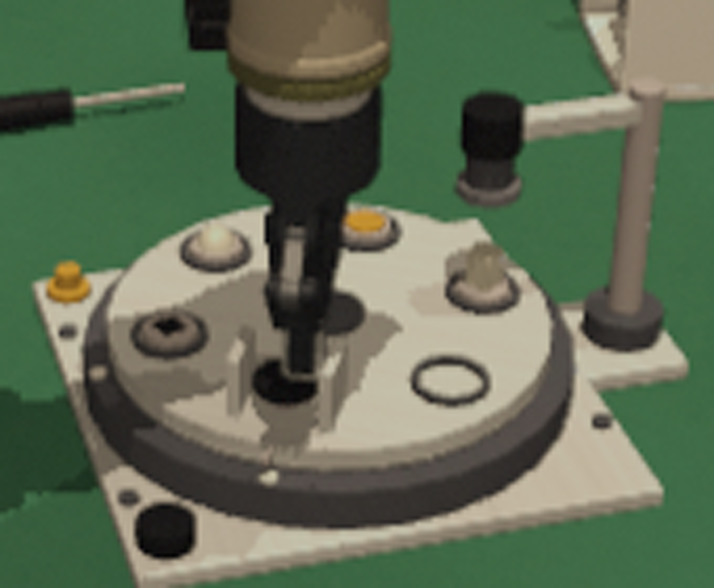

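View pics/w12.png

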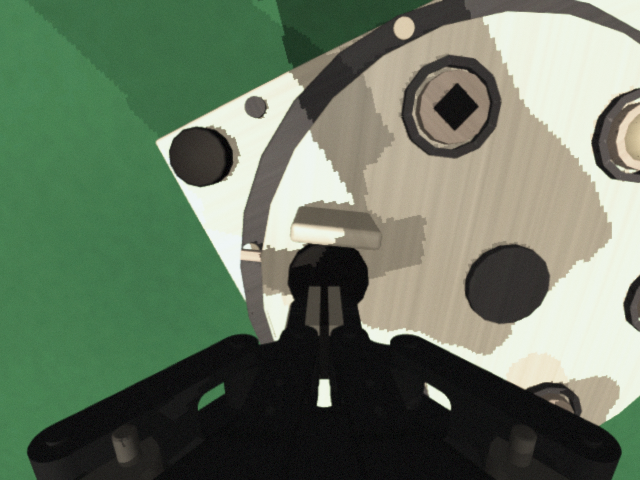

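>>> {"fn": "servo_tool", "kwargs": {"rows": [[[0.2,0,0],[0,0,0]],[[0.4,0,0],[0,0,0]],[[0.5,0,0],[0,0,0]],[[0.5,0,-1],[0,0,0]],[[0.5,0,-2.5],[0,0,0]],[[0.5,0,-4.5],[0,0,0]],[[0.5,0,-7],[0,0,0]],[[0.5,0,-10],[0,0,0]],[[0.5,0,-13],[0,0,0]],[[0.5,0,-15],[0,0,0]],[[0.5,0,-15],[0,0,0]],[[0.5,0,-15],[0,0,0]]]}}

```text
clock: 10.08
tcp_pos: [0.578, -0.0894, 0.2344]
tool_rot: [[-0.969, 0.247, 0.002], [0.247, 0.969, -0.001], [-0.003, -0.0, -1.0]]
wrist_force: [-0.0, 0.1, 0.7]
grip_width: -0.0001
```

>>> {"fn": "servo_tool", "kwargs": {"rows": [[[0,-2,0],[0,0,0]],[[0,-4,0],[0,0,0]],[[0,-6,0],[0,0,0]],[[0,-8,0],[0,0,0]],[[0,-10,0],[0,0,0]],[[0,-12,0],[0,0,0]],[[0,-14,0],[0,0,0]],[[0,-16,0],[0,0,0]],[[0,-17,0],[0,0,0]],[[0,-17,0],[0,0,0]],[[0,-17,0],[0,0,0]],[[0,-17,0],[0,0,0]]]}}

```text
clock: 11.08
tcp_pos: [0.5361, -0.2526, 0.2326]
tool_rot: [[-0.97, 0.245, -0.0], [0.245, 0.97, 0.001], [0.0, 0.001, -1.0]]
wrist_force: [1.0, 1.1, 0.8]
grip_width: 0.0003
```

```bash
python3 st.py 13
python3 - <<'E'
from h import *
c=capture("top");np.savez("t13.npz",**{k:c[k] for k in c})
cv2.imwrite("pics/t13.png",cv2.resize(c["image"][120:295,255:410,::-1],None,fx=3.4,fy=3.4,interpolation=2))
E
```

```text
11.0833 [ 0.53606627 -0.25256972  0.23261293] [-0.57 -0.26 -0.22 -0.16  0.09  0.1   0.15] [1.01893139 1.10064586 0.76325695] [ 52.  32. -48. 107.  29.  54.  66.]
0.2642901818994265 -105.3437594022285 -104.17000226561397
```

View pics/t13.png

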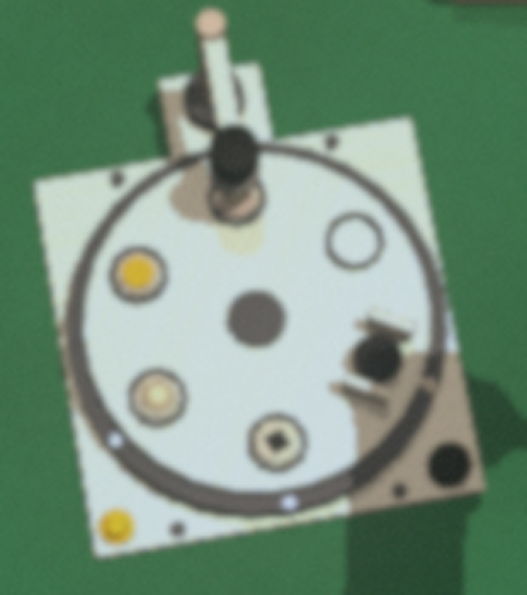

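View pics/s13.png

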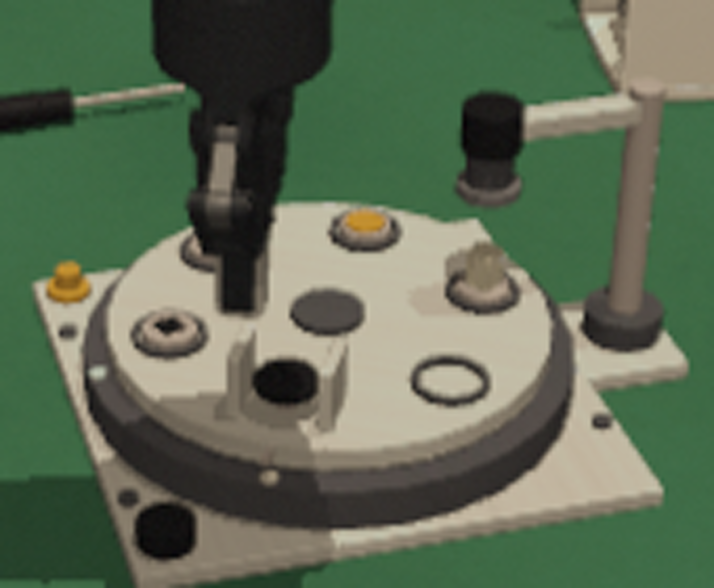

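View pics/w13.png

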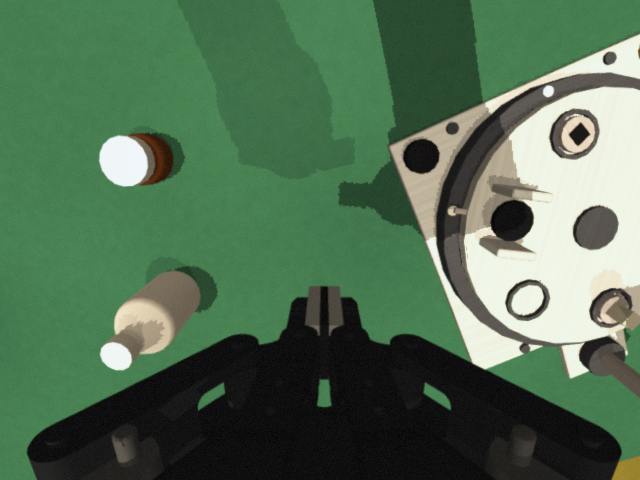

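Run:
```python
from h import *
t=dict(np.load("t13.npz"))
def dep(c,u,v,n=2):
    u,v=int(round(u)),int(round(v));out=[]
    for y in range(v-n,v+n+1):
        for x in range(u-n,u+n+1):
            z=c["z_map"][y,x]
            if z>0:
                q=np.array([*cv2.undistortPoints(np.array([[[x,y]]],float),c["K"],np.array(c["dist_coeffs"]))[0,0],1])*z
                out.append(c["R"].T@(q-c["t"]))
    return np.median(out,0).round(4)
g=lambda u,v:(255+u/3.4,120+v/3.4)
for n,u,v in(("hub",257,319),("pl",377,358),("table",300,390),("table2",200,340)):print("top",n,dep(t,*g(u,v)))
c=capture("wrist")
for n,u,v in(("hub",597,228),("pl",512,220),("table",560,265)):print("wrist",n,dep(c,u,v,3))
c=capture("side")
for n,u,v in(("hub",327,312),("pl",285,380),("table",380,340)):print("side",n,dep(c,275+u/4.2,180+v/4.2,1))
f=lambda u,v,z:w(t,255+(u+.5)/3.4-.5,120+(v+.5)/3.4-.5,z)
h=f(257,319,.062)
for n,u,v,z in(("pl",377,358,.078),("chip",278,441,.064),("dome",157,396,.066),("brass",137,273,.064),("empty",354,240,.06)):
    d=f(u,v,z)-h;print(n,np.hypot(*d[:2]).round(4),np.degrees(np.arctan2(d[1],d[0])).round(1))
```

```text
top hub [6.05e-01 4.00e-04 6.11e-02]
top pl [ 0.5742 -0.087   0.0768]
top table [ 0.5521 -0.0303  0.057 ]
top table2 [0.59   0.0433 0.0563]
wrist hub [0.6054 0.0031 0.0606]
wrist pl [ 0.571  -0.0878  0.0767]
wrist table [ 0.6376 -0.0321  0.0546]
side hub [ 0.6065 -0.0052  0.0624]
side pl [ 0.5736 -0.0928  0.0781]
side table [ 0.6334 -0.0275  0.0564]
pl 0.0939 -110.1
chip 0.0937 -170.1
dome 0.0947 129.2
brass 0.0962 69.2
empty 0.0952 -49.5
```

```bash
python3 -c "
from workcell import env;print(env.close_job())"
```

```text
the job is handed in; nothing more can be done
None
```

I turned the table one hole anticlockwise, so the specimen with the tall white block is now under the camera. I pressed the plunger about 12 mm down with the shut fingertips. I then turned the table about 50° with it pressed and raised the tips off the head. The last 10° came from pushing the anticlockwise lug until the plunger sprang up in the next hole. After that I backed off, lifted clear and handed the job in at about 11 s.

**Last checks:**
- **Angle:** the plunger moved from -169.9° to -110.1° about the axis, a turn of 59.8° (60° wanted). The other nests moved by about 60° too, to within about 1°.
- **Plunger:** its top reads 76.7 to 78.1 mm above the bench in three cameras. Fully up is 78 mm and held down between holes is about 70.5 mm, so I take it as fully up and locked.
- **Specimens and bystanders:** all specimens show in their nests. The lens cap, nut, bottle and jar look undisturbed in the last pictures; I did not check the other bench items.
- **Forces:** wrist force stayed under about 7 N in every reading I took.

**What disagreed or was not tested:**
- The cameras differed by up to 5 mm in y for the table axis, and I used the value in the middle.
- One early wrist reading was about 10 mm off because the arm was still settling, so I repeated it.
- I did not push against the lug again to test the lock; that rests on the plunger height and the angle.

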